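# Plug in the valves and hold the test slide on the mark

## Task

Test the two radio valves (vacuum tubes): plug the large valve into the wide socket of the tester and the small valve into the narrow socket, both pushed fully home and let go, and only then pull the spring-loaded red test handle out until its white pointer lies on the green mark. The handle springs back when released, so keep holding it on the mark, and finish while still holding it there. Leave the parts bin, solder spool, screwdriver and multimeter where they are.

Things in the scene. Friction and masses are not known exactly. Their poses are not given: they have to be found in the camera images.
- tester: Fixed grey box with a flat aluminium top, 130 (x) by 220 (y) by 50 high. Origin: centre of its underside, on the bench; z up, x points from its front (with the handle) to its back. A black tray 130 wide and 8 high runs out 130 mm from its front face, towards its own -x. The sockets, the mark and the handle belong to it and share its yaw.
- wide_socket: White ceramic collar fixed on the tester's top: outer diameter 51, bore diameter 37, 14 high, open above, with a flat floor level with the tester's top (50 above the bench). Origin: centre of the bore's floor. The large valve belongs here. It stands 25 mm behind the tester's centre line and 65 mm to its left or right; the narrow socket is on the other side.
- narrow_socket: White ceramic collar fixed on the tester's top: outer diameter 39, bore diameter 25, 14 high, floor level with the tester's top. Origin: centre of the bore's floor. The small valve belongs here.
- large_valve: Loose upright valve, round, 34 diameter and 85 tall, about 60 g: short brass pins, black base up to 28, then a glass bulb (33 diameter, straight up to about 72, domed above). Origin: centre of its underside, z up its axis. Its lowest 6 mm taper in by 2 mm on the radius, so it centres itself; no particular yaw is needed. Stands on the bench at the start.
- small_valve: Loose upright valve, round, 22 diameter and 56 tall, about 30 g: short brass pins, grey base up to 14, then a glass bulb (21 diameter, straight up to about 45, domed above). Origin: centre of its underside, z up its axis. Its lowest 6 mm taper in by 2 mm on the radius; no particular yaw is needed. Stands on the bench at the start.
- handle: Red upright tab on the end of the test slide, 14 thick (x, the pull direction) by 36 wide (y), from 10 to 62 above the bench. Origin: on the bench below its middle; axes as the tester's. At rest its middle is 120 mm in front of the tester's centre, leaving 48 mm of free space between the tab and the front face. A low white bar 66 long across the tab, 12 to 16 above the bench, is its pointer, in line with the tab's middle.
- pointer (a point): Middle of the white pointer bar, on the handle's mid plane, 14 above the bench. Axes as the tester's.
- test_slide (a joint): How far the handle is pulled out (m), along the tester's own -x: 0 at rest (in), 0.065 at the stop. A spring pulls it back with about 5 N at 0, rising by 1.2 N per 10 mm; it returns to 0 when let go.
- mark: Two green tiles lying on the black tray, one on either side of the slide, each 10 (x) by 26 (y) by 2 high, centred 46 mm to either side. Origin: midway between them, 8 above the bench, on the slide's line; axes as the tester's. The mark is set 25 to 50 mm in front of the pointer's rest position (fixed during the job).
- parts_bin: Bystander: red open bin 90 x 70 x 45 high. Origin: centre of its underside.
- solder_spool: Bystander: solder spool, 60 diameter, 40 high, standing flat. Origin: centre of its underside.
- screwdriver: Bystander: orange-handled screwdriver 170 long lying on the bench. Origin: on the bench under its middle, x along it.
- multimeter: Bystander: yellow and black multimeter 150 x 75 x 38 high, lying flat. Origin: centre of its underside.

How it is judged:
By the outcome, as a careful person would: the job done as asked, in the order asked, and still so for the second after the job is handed in, while the arm keeps its last pose, push and grip.
It also fails if it takes over 72 s, if anything falls off the work surface, if the arm or the gripper's body presses on something with over 40 N, if the wrist force passes 120 N, or if a joint passes its speed limit or range.

## Robot

A 7-joint arm with a two-finger parallel gripper is mounted at the origin on the work surface. World frame = base frame: x ahead of the robot, y to its left, z up, the work surface at z = 0. Lengths are in m, angles in rad, forces in N, time in s.
With the tool pointing down it reaches from about 0.35 to 0.9 m from the base axis. Payload 8.1 kg.
Tool frame: the origin (TCP) lies on the centre line of the jaws, within the pads' length; the fingertips stand 22 mm ahead of it and the grasp point (between the pads) lies 3 mm ahead of it; z points along the fingers, y is the line along which they close (so a half turn about z gives the same grasp; the last joint's range is limited). The gripper opens to 92 mm and grips with 3 to 60 N. Pads are 19 mm wide; open, the fingers measure 130 mm over their backs; the gripper's body (75 mm by 190 mm) begins 47 mm behind the grasp point.
Start: joints at [1.23, 0.434, 0.025, 1.573, -0.012, 1.134, -0.075], TCP at [0.147, -0.607, 0.249] pointing down, gripper open.
Joint ranges: [-2.62, 2.62], [-0.44, 2.09], [-1.27, 1.32], [0.08, 2.57], [-1.32, 4.46], [0.12, 2], [-2.74, 2.74]. Speed limits (rad/s): [2.22, 2.22, 3.01, 3.01, 3.14, 3.14, 3.14].

## Interface

Orientations are given as a unit quaternion [x, y, z, w].
In Python, from workcell import robot, imaging gives the robot as it stands. Calls block until the motion is done:
- robot.move_pose(position, orientation): joint-space move of the TCP to a pose.
- robot.movel(position, frame=None, rate=0.15): straight line of the TCP; frame=None keeps the orientation; rate is the mean speed in m/s.
- robot.move_j(angles): joint-space move.
- robot.command_gripper(opening): finger opening in m; the grip force is fixed at half the most; returns when the fingers have stopped.
- robot.dwell(seconds).
- robot.ik(position, orientation): joint angles nearest the present ones, or None.
- imaging.get_image(name): name is "side" or "top"; returns a dict with "pixels" (384x512x3 uint8, red, green, blue), "range_z" (384x512 float32, m along the optical axis (not along the pixel's ray), 0 where there is no reading), "K" (3x3 intrinsics, pixels), "cam_to_world" (4x4, takes a point from camera to world coordinates). Camera axes: x right, y down, z forward; pixel columns grow to the right and rows downward; lengths in m; the calibration is good to about 2 mm. A picture is of the moment at which its call begins.
A pose or a line that the arm cannot do raises robot.IKError and nothing moves.
- robot.close_job(): hands the job in; it is judged then, once.
Readings, each from a call of its own:
- robot.get_time_s(): time.
- robot.get_joint_pos(): joint angles.
- robot.get_qvel(): joint speeds.
- robot.get_effort(): joint torques, N m.
- robot.get_ee_pos(): TCP position.
- robot.get_ee_rot(): TCP orientation.
- robot.get_ft_force(): force on the tool from outside, world axes, zero at the start.
- robot.get_wrist_torque(): the same for the moment, N m.
- robot.get_width(): finger opening in m.
- robot.get_gripper_force(): force on a finger pad.
Only numpy, scipy, OpenCV 4.12 (cv2) and the standard library are available. Lean on these libraries where they do the work, as an engineer would, in place of code of your own. Each camera call takes 0.05 s, during which the arm holds its last target. There are 200 camera calls.

## Working session

There is one attempt and no reset: what is moved stays moved. The work goes in short steps, each a Python script; the robot and the scene stay as the last script left them, time stands still between calls to the robot, and variables do not carry over. Pictures are saved under pics/ and viewed, at most 10 in all, crops included, and the job is handed in when it is done.

```bash
mkdir -p pics; ls
python3 - <<'E'
from workcell import robot, imaging
import cv2,numpy as np
for n in("top","side"):
    d=imaging.get_image(n); np.savez(f"{n}0.npz",**d); cv2.imwrite(f"pics/{n}0.png",d["pixels"][...,::-1])
    print(n,d["K"].tolist(),np.round(d["cam_to_world"],3).tolist())
print(robot.get_time_s(),robot.get_ee_rot(),robot.get_width())
E
```

```text
pics
top [[368.23015060352026, 0.0, 257.8890837805139], [0.0, 368.23015060352026, 192.2800857836032], [0.0, 0.0, 1.0]] [[0.03, -0.994, 0.11, 0.409], [-0.999, -0.032, -0.019, 0.049], [0.022, -0.109, -0.994, 0.962], [0.0, 0.0, 0.0, 1.0]]
side [[457.06064230210643, 0.0, 252.87797227191166], [0.0, 457.06064230210643, 192.70575542262605], [0.0, 0.0, 1.0]] [[-0.997, -0.062, 0.043, 0.477], [-0.073, 0.641, -0.764, 1.09], [0.02, -0.765, -0.644, 0.984], [0.0, 0.0, 0.0, 1.0]]
0.1 [ 9.92947437e-01  1.18553329e-01 -1.52335336e-04 -6.87164646e-04] 0.09180511800592965
```

View pics/top0.png

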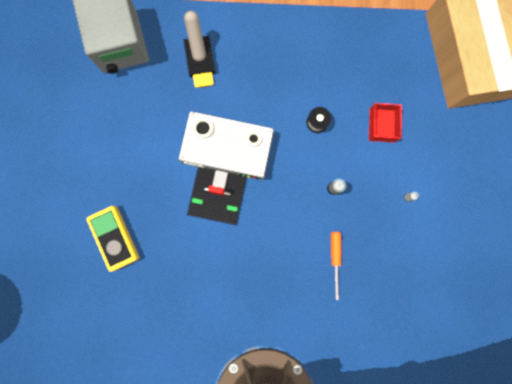

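View pics/side0.png

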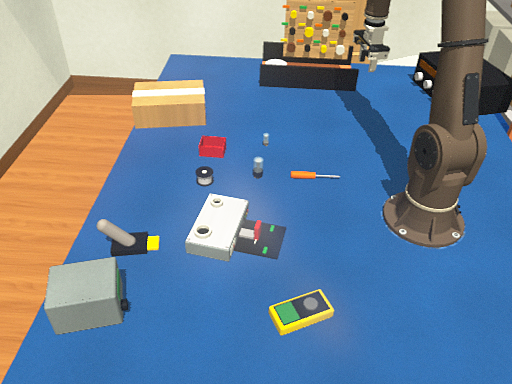

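Top view: the tester is at (228,145) with its wide socket at (203,128) and narrow socket at (253,139). The red handle is at (216,189), the green tiles at (197,201) and (232,209), the large valve at (338,186) and the small valve at (411,197). The side view shows the valves at (258,165) and (266,139).

```bash
cat > h.py <<'E'
import numpy as np, cv2
def load(n): return dict(np.load(n))
def ray(d,u,v,z):
    K=d["K"];T=d["cam_to_world"]
    r=T[:3,:3]@np.linalg.inv(K)@np.array([u,v,1.]); return T[:3,3]+r*(z-T[2,3])/r[2]
def cloud(d):
    v,u=np.mgrid[:384,:512]; Z=d["range_z"]; K=d["K"];T=d["cam_to_world"]
    P=np.stack([(u-K[0,2])*Z/K[0,0],(v-K[1,2])*Z/K[1,1],Z],-1)
    return P@T[:3,:3].T+T[:3,3]
def blobs(m,a=6):
    n,l,s,c=cv2.connectedComponentsWithStats(m.astype(np.uint8))
    return [(c[i],s[i],l==i) for i in range(1,n) if s[i,4]>=a]
E
python3 - <<'E'
from h import *
np.set_printoptions(precision=4,suppress=True)
for n in("top","side"):
    d=load(n+"0.npz"); C=cloud(d); im=d["pixels"].astype(int); hsv=cv2.cvtColor(d["pixels"],cv2.COLOR_RGB2HSV)
    print(n)
    x,y=C[...,0],C[...,1]
    ws=(x>.2)&(x<.8)&(abs(y)<.6)&(d["range_z"]>0)
    g=(hsv[...,0]>50)&(hsv[...,0]<75)&(hsv[...,1]>150)&(hsv[...,2]>120)&ws
    for c,s,m in blobs(g): print("green",c,s[4],ray(d,*c,.010),C[m].mean(0))
    r=((hsv[...,0]<6)|(hsv[...,0]>174))&(hsv[...,1]>150)&(hsv[...,2]>90)&ws
    for c,s,m in blobs(r,15): print("red",c,s[4],np.median(C[m],0),C[m].max(0))
    w=(hsv[...,1]<60)&(hsv[...,2]>150)&ws&(C[...,2]>.035)
    for c,s,m in blobs(w,200):
        cs=cv2.findContours(m.astype(np.uint8),cv2.RETR_CCOMP,cv2.CHAIN_APPROX_NONE)
        R=cv2.minAreaRect(cs[0][0]); print("white",c,s[4],[ray(d,*p,.05)[:2] for p in cv2.boxPoints(R)])
        for k,hh in zip(cs[0],cs[1][0]):
            if hh[3]>=0 and cv2.contourArea(k)>8: e=cv2.minAreaRect(k);print(" hole",e,ray(d,*e[0],.057))
    t=ws&(C[...,2]>.012)
    for c,s,m in blobs(t,8):
        P=C[m]; print("tall",c,s,np.median(P,0),P.min(0),P.max(0))
E
```

```text
top
red [385.1371 122.2563] 1116 [ 0.7128 -0.304   0.012 ] [ 0.7522 -0.2599  0.0488]
red [215.5859 190.1414] 99 [0.5105 0.1363 0.0609] [0.5294 0.161  0.0654]
white [225.9003 144.9836] 4151 [array([0.5819, 0.2349]), array([0.7118, 0.2154]), array([ 0.6734, -0.0025]), array([0.5441, 0.0204])]
 hole ((253.00001525878906, 138.0), (8.485280990600586, 8.485280990600586), 45.0) [0.6455 0.048  0.057 ]
 hole ((202.5, 127.5), (13.0, 13.0), 0.0) [0.6679 0.1757 0.057 ]
tall [476.9843  91.795 ] [ 446   80   66   27 1210] [ 0.7802 -0.508   0.0864] [ 0.7606 -0.5999  0.0121] [ 0.7999 -0.4685  0.1042]
tall [385.617 121.948] [370 103  31  39 577] [ 0.7081 -0.3003  0.0334] [ 0.661  -0.3321  0.0121] [ 0.7535 -0.2599  0.0488]
tall [318.922  117.9787] [308 107  23  23 423] [ 0.7089 -0.1207  0.0397] [ 0.6796 -0.15    0.0122] [ 0.7395 -0.0922  0.0439]
tall [225.0324 148.0166] [ 178  112   95   84 4819] [0.6207 0.1217 0.0498] [ 0.503  -0.0003  0.0121] [0.7121 0.2353 0.0702]
tall [335.7103 186.5654] [327 179  19  16 214] [ 0.528  -0.1583  0.0734] [ 0.5142 -0.1814  0.0131] [ 0.5464 -0.1478  0.0855]
tall [411.1
[... 1650 characters left out ...]
tall [269.6429 225.8571] [267 224   7   5  14] [0.4794 0.0896 0.0129] [0.4698 0.0791 0.012 ] [0.4886 0.0976 0.0156]
tall [276.8929 233.8929] [273 226   8  16  28] [0.457  0.1195 0.013 ] [0.4486 0.0878 0.0121] [0.468  0.1503 0.0162]
tall [268.6923 230.8462] [266 229   7   5  13] [0.4837 0.1108 0.0125] [0.4725 0.101  0.012 ] [0.4901 0.1192 0.015 ]
tall [265.1786 250.0357] [262 245   7  10  28] [0.4877 0.1921 0.013 ] [0.4797 0.1686 0.012 ] [0.4974 0.2046 0.016 ]
tall [277.3636 247.1818] [275 244   5   7  11] [0.4524 0.1745 0.013 ] [0.4494 0.1607 0.012 ] [0.4604 0.1861 0.0145]
tall [299.9568 310.8517] [ 268  289   66   45 1760] [0.3916 0.4025 0.034 ] [0.3091 0.3297 0.0121] [0.4709 0.4606 0.0462]
```

```bash
cat >> h.py <<'E'
YAW=-0.174
def q(sgn=0):
    a=(YAW+np.pi/2)/2+sgn*np.pi/2
    return [np.cos(a),np.sin(a),0,0]
def ex(): return np.array([np.cos(YAW),np.sin(YAW)])
LV=np.array([.533,-.164]); SV=np.array([.516,-.361]); WS=np.array([.6675,.1765]); NS=np.array([.6455,.049])
E
python3 - <<'E'
from h import *
from workcell import robot
np.set_printoptions(precision=4,suppress=True)
d=load("top0.npz");hsv=cv2.cvtColor(d["pixels"],cv2.COLOR_RGB2HSV)
g=(hsv[...,0]>45)&(hsv[...,0]<85)&(hsv[...,1]>120)&(hsv[...,2]>90); g[:,:180]=0;g[:190]=0;g[:,260:]=0
c=[ray(d,*b[0],.010) for b in blobs(g)]; print("green",c)
for s in(0,1):
    print(s,[robot.ik([*p,.2],q(s)) for p in(LV,SV,WS,NS,(.48,.14))])
E
```

```text
green [array([0.4872, 0.1875, 0.01  ]), array([0.4715, 0.097 , 0.01  ])]
0 [array([ 0.5967,  0.431 , -0.5377,  1.7683,  0.2551,  1.012 , -0.2112]), array([ 0.7458,  0.509 , -0.3273,  1.5996,  0.1803,  1.0629,  0.1952]), array([ 0.1704,  0.7508, -0.9143,  1.4002,  0.5992,  1.2805, -0.9558]), array([ 0.2659,  0.6049, -0.6735,  1.5324,  0.4   ,  1.1455, -0.6616]), array([ 0.4177,  0.5193, -1.1158,  1.8756,  0.5289,  1.0831, -1.0812])]
1 [array([-0.5509,  0.5979,  1.1582,  1.8593, -0.6162,  1.1023, -2.4731]), array([ 0.3035,  0.4927,  0.3291,  1.6414, -0.1785,  1.0372, -2.6284]), array([ 0.2313,  0.8148, -1.07  ,  1.3944,  0.7139,  1.3453,  2.1102]), array([ 0.4585,  0.748 , -1.0681,  1.5154,  0.6714,  1.2801,  2.2749]), array([ 0.3868,  0.4922, -1.0584,  1.8775,  0.4911,  1.0622,  2.0969])]
```

```bash
cat >> h.py <<'E'
def pick(robot,p,hg,zl):
    robot.move_pose([*p,max(.16,hg+.1)],q()); robot.movel([*p,hg+.003],rate=.12)
    robot.command_gripper(.0); print("w",robot.get_width(),robot.get_gripper_force())
    robot.movel([*p,zl+hg+.003],rate=.2)
def snap(imaging,tag,box):
    for n in box:
        d=imaging.get_image(n); np.savez(f"{n}{tag}.npz",**d)
        u0,v0,u1,v1=box[n]
        cv2.imwrite(f"pics/{n}{tag}.png",cv2.resize(d["pixels"][v0:v1,u0:u1,::-1],None,fx=4,fy=4))
E
python3 - <<'E'
from h import *
from workcell import robot,imaging
robot.command_gripper(.07)
pick(robot,LV,.05,.13)
robot.move_pose([*WS,.053+.05+.03],q()) 
print(robot.get_ee_pos(),robot.get_width(),robot.get_time_s(),robot.get_ft_force())
snap(imaging,"1",{"top":(150,90,290,230),"side":(160,150,310,280)})
E
```

```text
w 0.03251908707821077 30.00020630657673
[0.66795097 0.1740959  0.13289488] 0.032621298366977435 6.7333 [-1.43832058 -1.18855451 -1.07995389]
```

View pics/side1.png

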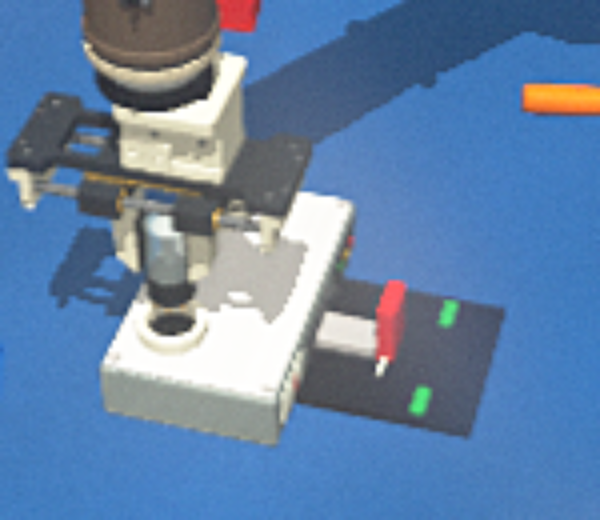

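View pics/top1.png

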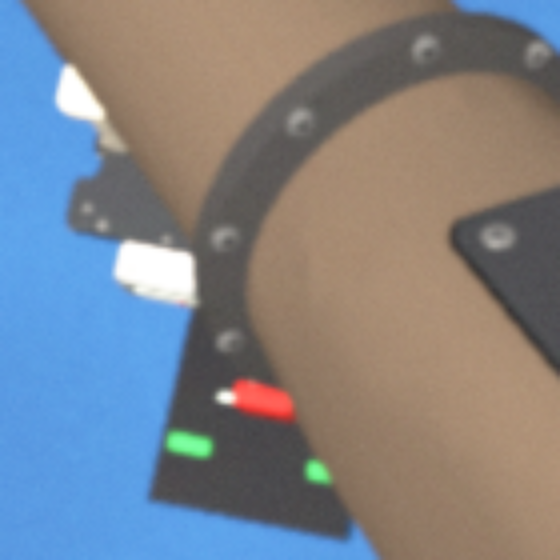

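The side view shows the valve base bottom at about (203,225), straight above the bore at (203,231), so it is aligned in x. The arm hides this area from the top camera. The TCP is about 2 mm short in y, so I'll correct that and then insert.

```bash
cat >> h.py <<'E'
def insert(robot,p,hg):
    # returns when bottom at floor or pushed >12N; corrects the steady offset seen at the hover
    robot.dwell(.3); off=np.array(p)-robot.get_ee_pos()[:2]; print("off",off)
    c=np.array(p)+np.clip(off,-.004,.004)
    f0=robot.get_ft_force()
    for z in [.022,.016,.012,.009,.006,.003,.001,-.001,-.003]:
        robot.movel([*c,.05+hg+.003+z],rate=.06); f=robot.get_ft_force()-f0; e=robot.get_ee_pos()
        print(z,np.round(e-[*p,.053+hg],4),np.round(f,1))
        if f[2]>14: break
E
python3 - <<'E'
from h import *
from workcell import robot
insert(robot,WS,.05); print(robot.get_time_s())
E
```

```text
off [-8.91233030e-05  4.85314547e-04]
0.022 [-0.0006  0.0004  0.0212] [-0.7  0.1  0.2]
0.016 [-0.0004  0.0004  0.0154] [ 0.2 -0.4  0.1]
0.012 [-0.0002  0.0004  0.0117] [ 0.6 -0.4  0.1]
0.009 [-0.0002  0.0004  0.0088] [-0.3  0.3 -0.4]
0.006 [-0.0002  0.0004  0.0057] [ 0.7 -0.4 -0.5]
0.003 [-0.0002  0.0005  0.0028] [ 0.  -0.1 -0. ]
0.001 [-0.0002  0.0004  0.0008] [ 1.  -0.   0.1]
-0.001 [0.0002 0.0006 0.0001] [-1.9 -1.9  7.5]
-0.003 [ 0.0002  0.0008 -0.0001] [-6.5 -4.9 20.5]
9.4167
```

Run:
```python
from h import *
from workcell import robot,imaging
robot.command_gripper(.06)
e=robot.get_ee_pos(); robot.movel([e[0],e[1],.26],rate=.2)
robot.move_pose([*SV,.2],q())
d=imaging.get_image("top"); np.savez("top2.npz",**d)
C=cloud(d); P=C[100:160,180:240]
m=P[...,2]>.085; print("valve in socket: top",P[...,2].max(),P[m].mean(0))
pick(robot,SV,.037,.16)
robot.move_pose([*NS,.053+.037+.03],q())
insert(robot,NS,.037); print(robot.get_time_s(),robot.get_width())
```

```text
valve in socket: top 0.9619738747051696 [0.64569935 0.16640541 0.17147589]
w 0.020618539416329955 29.994887742468563
off [-0.00013292  0.00078918]
0.022 [-0.0006  0.0007  0.0213] [ 0.4 -1.  -0.2]
0.016 [-0.0005  0.0007  0.0154] [ 1.3 -0.6 -0.6]
0.012 [-0.0003  0.0007  0.0117] [ 0.8 -0.5 -1. ]
0.009 [-0.0003  0.0007  0.0088] [ 0.1 -0.9 -0.3]
0.006 [-0.0003  0.0007  0.0058] [-0.5 -1.3 -0.2]
0.003 [-0.0003  0.0007  0.0027] [ 0.7 -1.  -0.6]
0.001 [-0.0002  0.0008  0.0009] [ 0.8 -0.5  0.2]
-0.001 [ 0.0003  0.0009 -0.0001] [-0.9 -1.3  6.7]
-0.003 [ 0.0005  0.0011 -0.0004] [-6.4 -2.3 20.3]
20.3917 0.02041363809650883
```

Run:
```python
from h import *
from workcell import robot,imaging
robot.command_gripper(.05)
e=robot.get_ee_pos(); robot.movel([e[0],e[1],.24],rate=.2)
robot.move_pose([.48,-.2,.25],q())
snap(imaging,"3",{"top":(160,90,300,230),"side":(160,150,310,280)})
np.set_printoptions(precision=4,suppress=True)
d=load("top3.npz"); C=cloud(d); z=C[...,2]; ok=d["range_z"]>0
for p in(WS,NS):
    m=ok&(np.hypot(C[...,0]-p[0],C[...,1]-p[1])<.03)&(z>.075)&(z<.2); print(z[m].max(),C[m].mean(0),m.sum())
hsv=cv2.cvtColor(d["pixels"],cv2.COLOR_RGB2HSV)
r=((hsv[...,0]<6)|(hsv[...,0]>174))&(hsv[...,1]>150)&(hsv[...,2]>90)&(z>.058)&(z<.075)&(C[...,0]<.56)&(C[...,1]>.08)
for c,s,m in blobs(r,10): print("tab top",c,s[4],ray(d,*c,.062),cv2.minAreaRect(np.argwhere(m)[:,::-1].astype(np.float32)))
print(robot.get_time_s())
```

```text
0.13240647499724734 [0.6604 0.1742 0.1159] 231
0.10556955999480999 [0.6413 0.048  0.0946] 78
tab top [215.1806 189.5417] 72 [0.5116 0.1367 0.062 ] ((215.28846740722656, 189.5576934814453), (13.728129386901855, 5.295135974884033), 11.309932708740234)
23.25
```

View pics/top3.png

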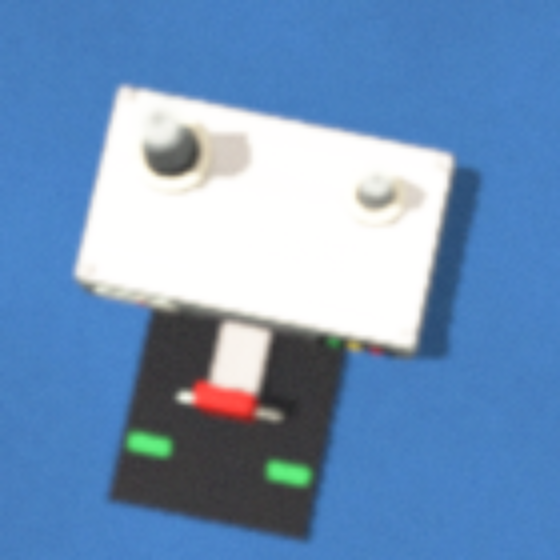

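View pics/side3.png

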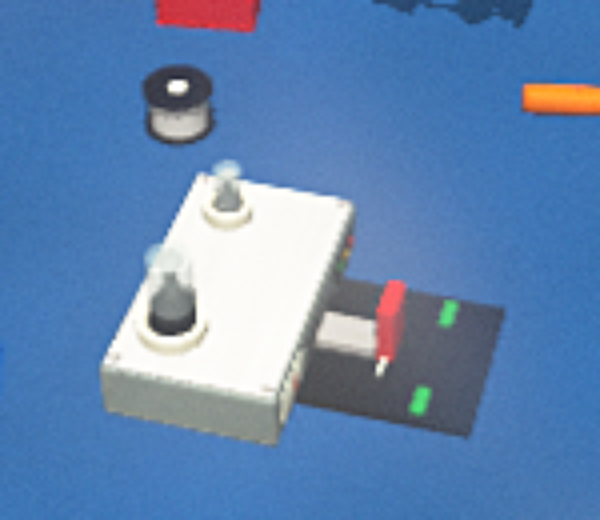

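Both valves are seated: their tops measure 0.132 and 0.106, against 0.135 and 0.106 expected. In the top view the pointer bar ends are at about (206,189) and (227,193), and the tile midpoint is at (214.6,204.9), so the pull should be about 35 mm. Next I grasp the handle and pull.

Run:
```python
from h import *
from workcell import robot,imaging
np.set_printoptions(precision=4,suppress=True)
d=load("top3.npz")
P0=(ray(d,206,189.25,.014)+ray(d,227,193.25,.014))[:2]/2
M=(ray(d,197.25,201.25,.01)+ray(d,232,208.5,.01))[:2]/2; 
print("pointer",P0,"mark",M,"pull",-(M-P0)@ex())
T=np.array([.5145,.138]); z=.051
end=T-.035*ex()
print(robot.ik([*end,z],q()))
robot.command_gripper(.045)
robot.move_pose([*T,.16],q()); robot.dwell(.2); robot.movel([*T,z],rate=.08)
print("f",robot.get_ft_force())
robot.command_gripper(0.); e=robot.get_ee_pos(); print(e,robot.get_width(),robot.get_ft_force())
robot.movel([*end,z],rate=.05); robot.dwell(.5)
print(robot.get_ee_pos(),robot.get_width(),robot.get_ft_force(),robot.get_time_s())
snap(imaging,"4",{"top":(160,120,280,240),"side":(200,170,330,290)})
```

```text
pointer [0.5127 0.1378] mark [0.4776 0.1415] pull 0.035242595610504024
[ 0.0272  0.5752 -0.5743  2.0364  0.4971  0.6684 -1.0468]
f [-0.6414 -0.5806  0.0354]
[0.5146 0.138  0.051 ] 0.013692264648366611 [0.3671 0.1583 0.3055]
[0.4819 0.1438 0.0511] 0.014033916038815437 [ 8.6678 -0.2591 -7.516 ] 28.5917
```

View pics/side4.png

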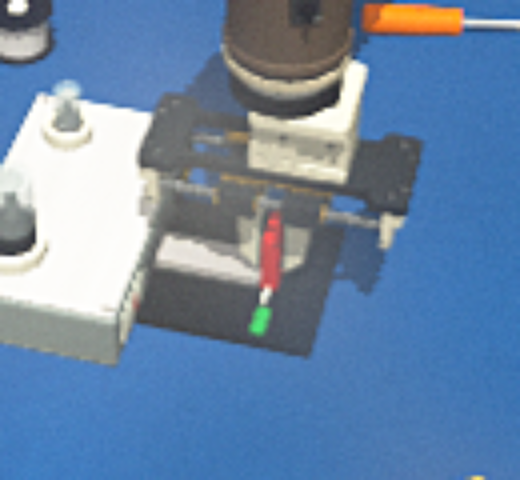

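View pics/top4.png

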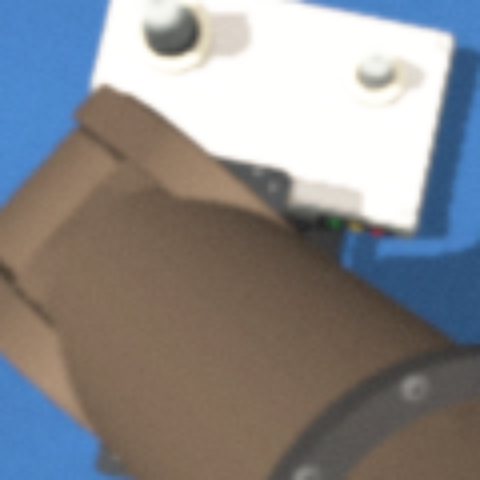

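The side view shows the white pointer end at about (266,244) just above the near green tile at (265,250), so they are nearly in line. I'll put numbers on that and trim.

```bash
cat > chk.py <<'E'
from h import *
def chk(d,ws=1):
    hsv=cv2.cvtColor(d["pixels"],cv2.COLOR_RGB2HSV).astype(int); sub=np.zeros(hsv.shape[:2],bool); sub[235:258,255:280]=1
    g=sub&(hsv[...,0]>45)&(hsv[...,0]<85)&(hsv[...,1]>110)&(hsv[...,2]>90)
    w=sub&(hsv[...,1]<80)&(hsv[...,2]>150)
    # intensity-weighted sub-pixel centres
    out=[]
    for m,z,nm in((g,.010,"g"),(w,.016,"w")):
        for c,s,k in blobs(m,2):
            p=ray(d,*c,z)[:2]; out.append(p); print(nm,np.round(c,1),s[4],p, "along x:",p@ex())
E
python3 - <<'E'
from chk import *
from workcell import imaging
np.set_printoptions(precision=4,suppress=True)
d0=load("side3.npz"); h=cv2.cvtColor(d0["pixels"],cv2.COLOR_RGB2HSV).astype(int)
w=(h[...,1]<80)&(h[...,2]>140); w[:238]=0; w[248:]=0; w[:,:250]=0; w[:,262:]=0
for c,s,k in blobs(w,1): print("rest ptr",c,s[4],ray(d0,*c,.016)[:2],ray(d0,*c,.016)[:2]@ex())
chk(load("side4.npz"))
print("rest view tile"); chk(d0)
print(load("side4.npz")["pixels"][240:248,262:272].min(-1))
E
```

```text
rest ptr [251.5 238. ] 4 [0.5311 0.1478] 0.49751753993887976
rest ptr [255. 241.] 11 [0.52  0.159] 0.48463727851363964
g [264.6 249.8] 27 [0.4904 0.1856] along x: 0.45083432167717014
w [259.6 237.4] 52 [0.5076 0.143 ] along x: 0.47518427950199177
w [272.2 235.7] 10 [0.4708 0.1326] along x: 0.44069807146019124
w [265.8 243.7] 10 [0.488  0.1669] along x: 0.4517283708043932
rest view tile
g [264.6 249.9] 28 [0.4902 0.1859] along x: 0.45062189837994615
w [255.4 240.6] 8 [0.519  0.1574] along x: 0.4839440498279864
[[172 180 146 104  79  85  87  94  98  84]
 [114 121 115  79 143 130  83  93  89  87]
 [ 88  92  80  96 240 193  84  96  84  91]
 [ 90  87  70 207 255 185  80  86  91  89]
 [ 83  85  69 225 213 114  80  83  86  87]
 [ 88  83  70 211 175  87  84  88  91  89]
 [ 87  76  83 123 105  84  86  86  88  89]
 [ 82  87  80  84  83  83  83  88  84  88]]
```

Run:
```python
from chk import *
from workcell import robot,imaging
np.set_printoptions(precision=4,suppress=True)
T=np.array([.5145,.138]); robot.movel([*(T-.0363*ex()),.051],rate=.02); robot.dwell(.5)
e=robot.get_ee_pos(); print(e,"pulled",(np.array([.5146,.138])-e[:2])@ex(),robot.get_width(),robot.get_ft_force(),robot.get_time_s())
for i in range(2): chk(imaging.get_image("side"))
```

```text
[0.4806 0.144  0.0511] pulled 0.03450352069409554 0.013471679442808285 [ 8.0952 -0.7906 -6.8985] 29.4417
g [264.6 249.8] 27 [0.4904 0.1856] along x: 0.45083432167717014
w [260.1 237.4] 57 [0.5062 0.1428] along x: 0.4737943394410689
w [272.8 235.4] 9 [0.4691 0.1314] along x: 0.43926981757951844
w [266.4 243.3] 7 [0.4862 0.1651] along x: 0.45033241288663245
g [264.6 249.8] 27 [0.4904 0.1856] along x: 0.45083432167717014
w [260.  237.4] 56 [0.5064 0.143 ] along x: 0.4740047024957535
w [272.8 235.4] 9 [0.4691 0.1314] along x: 0.43926981757951844
w [266.5 243.5] 8 [0.486  0.1659] along x: 0.4499411024876942
```

```bash
python3 -c "
from workcell import robot
print(robot.close_job())"
```

```text
the job is handed in; nothing more can be done
None
```

Both valves are seated in their sockets and released, and I handed the job in at about 30 s still gripping the red handle with its pointer within about 1 mm of the green mark.

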